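# Flip the status marker of the tested core

## Robot

A 6-joint arm with a two-finger parallel gripper is mounted at the origin on the work surface; the furniture and walls round the work are solid. World frame = base frame: x ahead of the robot, y to its left, z up, the work surface at z = 0. Lengths are in m, angles in rad, forces in N, time in s.
With the tool pointing down it reaches from about 0.3 to 0.75 m from the base axis. Payload 8.5 kg.
Tool frame: the origin (TCP) lies between the finger pads; the fingertips stand 25 mm ahead of it and the grasp point (between the pads) lies 6 mm ahead of it; z points along the fingers, y is the line along which they close (so a half turn about z gives the same grasp; the last joint's range is limited). The gripper opens to 85 mm and grips with 20 to 120 N. Pads are 22 mm wide; open, the fingers measure 114 mm over their backs; the gripper's body (76 mm by 85 mm) begins 54 mm behind the grasp point. The pads swing forward as they close: fully open they stand 13 mm farther back than shut.
Start: joints at [0.96, 0.381, 1.297, -0, 1.464, -0.215], TCP at [0.212, 0.507, 0.256] pointing down, gripper open.
Joint ranges: [-3.11, 3.11], [-0.89, 2.33], [0.22, 2.48], [-1.42, 4.56], [0.17, 2.85], [-2.88, 2.88]. Speed limits (rad/s): [2.39, 2.39, 3.14, 3.14, 3.14, 3.14].

## Interface

Orientations are given as a unit quaternion [x, y, z, w].
In Python, from bench import arm gives the robot as it stands.
- The arm moves only by the tool servo_tool, never from a script. Its argument "deltas" is a list of rows, each an object of numbers: "fingers": the closure in counts, from 0 (fully open) to 255 (shut); "dx", "dy", "dz": the shift along the world's x, y, z each as a share of 0.02 m, from -1 to 1; "twist": the turn about the world's z as a share of 5 degrees, from -1 to 1. In form: [{"fingers": .., "dx": .., "dy": .., "dz": .., "twist": ..}, ...]. A call has 1 to 20 rows; each row shifts and turns the commanded pose from where the row before left it; what a row does not reach is not made up. A row lasts 1/10 s, in which the tool goes at most 50 mm and 8.59 degrees, less where a joint would pass 70% of its speed; a pose out of reach is approached as far as the arm can. A call with a number of a shift or a turn outside -1 to 1 is refused whole. A call with a gripper value outside its range is refused whole. The fingers move at their own pace and stop on an object; "grip_force" is the grip in N (left out, the last holds). Time passes only in rows, so rows that do not move let the fingers close. It gives the time, the measured TCP pose, the force, the opening and the grip force at its end, in the units of the state.
- arm.sense(): the state, without advancing time (a new reading comes with each control period).
- arm.read_camera(name): name is "scene" or "top" or "wrist"; returns the picture (420x560x3 uint8, red, green, blue); there is no depth.
- arm.camera_params(name): a dict with "fov_y" (degrees; the focal length in pixels is half the picture's height over the tangent of half this angle, whatever the lens; pixels are square), "cx", "cy" (the principal point, pixels), "k1" (the pictures are not rectified: a ray, as slopes to the right and down, at radius r is drawn at 1 + k1 r^2 times it, then the intrinsics apply), "rvec" (rotation vector, rad) and "tvec" (3), from world to camera coordinates, as OpenCV has them. Camera axes: x right, y down, z forward; pixel columns grow to the right and rows downward; lengths in m; the calibration is good to about 2 mm. A picture is of the moment at which its call begins: read the wrist's pose just before it. camera_params takes no time and is no camera call; for the wrist camera it gives the pose at the moment of the call.
- arm.job_done(): hands the job in; it is judged then, once.
The state is a dict: "time": time; "joint_pos": joint angles; "joint_vel": joint speeds; "effort": joint torques, N m; "eef_pos": TCP position; "eef_rot": TCP orientation; "ft_force": force on the tool from outside, world axes, zero at the start; "torque": the same for the moment, N m; "finger_gap": opening from 0.0 (shut) to 1.0 (fully open); "grasp_force": force on a finger pad.
Only numpy, scipy, OpenCV 4.12 (cv2) and the standard library are available. Lean on these libraries where they do the work, as an engineer would, in place of code of your own. Each camera call takes 0.05 s, during which the arm holds its last target. There are 200 camera calls.

## Task

Three asphalt cores sit on small stations, each with a hinged marker paddle to the right of the core, lying over towards the robot with its raised bar on top. The core that lies on its round side has been tested: push up the free edge of its station's paddle from below with the fingertips, push it over its pivot and press it down flat on the far side, so that the ring shows on top. This is pushing work only: the other two paddles, the cores and all else on the table stay as they are.

Things in the scene. Friction and masses are not known exactly. Their poses are not given: they have to be found in the camera images.
- paddle_1 (a joint): hinge of the marker paddle on station 1, rad: 0 = lies level towards the robot, raised bar on top; 1.57 = straight up; 3.14 = lies level on the far side, raised ring on top. Starts between 0 and 0.2; end stops at 0 and 3.14. A stiff friction hinge: stays where it is left; about 1 N at the free edge moves it.
- station_1: station 1 (three alike, fixed to the worktop): aluminium plate 100 (x) x 174 (y) x 6 mm; origin under its centre, z up, x away from the robot, y left. Core seat in the left half; in the right half, at y = -46 mm, the paddle between two steel cheeks 67 mm apart (5 x 22 mm, 121 mm high) over a level rest 60 mm along x, 62 mm along y, its top 106.5 mm high.
- pivot_1 (a point): point on the hinge axis of paddle 1, at the paddle's mid-width, 110 mm above the worktop, fixed to station 1. Axes as the station: z up, y along the hinge axis (left), x level, away from the robot; the paddle points to -x at the start and to +x once flipped. Beyond 30 mm from the axis nothing lies under the paddle but the station plate.
- edge_1 (a point): middle of the rounded free edge of paddle 1, 80 mm from the hinge axis, moving with it. The paddle is a flat grey plate, 56 mm wide along the axis, 4 mm thick, centred on the axis, 84 mm from axis to end, with a bead of 8 mm diameter along the free edge; raised bar on one face, raised ring on the other; 60 g. At joint 0 its axes are those of pivot_1.
- seat_1 (a point): centre of the core's seat on station 1, on the plate's top (6 mm above the worktop), 90 mm to the +y side (left) of pivot_1.
- paddle_2 (a joint): hinge of the marker paddle on station 2, rad: 0 = lies level towards the robot, raised bar on top; 1.57 = straight up; 3.14 = lies level on the far side, raised ring on top. Starts between 0 and 0.2; end stops at 0 and 3.14. A stiff friction hinge: stays where it is left; about 1 N at the free edge moves it.
- station_2: station 2 (three alike, fixed to the worktop): aluminium plate 100 (x) x 174 (y) x 6 mm; origin under its centre, z up, x away from the robot, y left. Core seat in the left half; in the right half, at y = -46 mm, the paddle between two steel cheeks 67 mm apart (5 x 22 mm, 121 mm high) over a level rest 60 mm along x, 62 mm along y, its top 106.5 mm high.
- pivot_2 (a point): point on the hinge axis of paddle 2, at the paddle's mid-width, 110 mm above the worktop, fixed to station 2. Axes as the station: z up, y along the hinge axis (left), x level, away from the robot; the paddle points to -x at the start and to +x once flipped. Beyond 30 mm from the axis nothing lies under the paddle but the station plate.
- edge_2 (a point): middle of the rounded free edge of paddle 2, 80 mm from the hinge axis, moving with it. The paddle is a flat grey plate, 56 mm wide along the axis, 4 mm thick, centred on the axis, 84 mm from axis to end, with a bead of 8 mm diameter along the free edge; raised bar on one face, raised ring on the other; 60 g. At joint 0 its axes are those of pivot_2.
- seat_2 (a point): centre of the core's seat on station 2, on the plate's top (6 mm above the worktop), 90 mm to the +y side (left) of pivot_2.
- paddle_3 (a joint): hinge of the marker paddle on station 3, rad: 0 = lies level towards the robot, raised bar on top; 1.57 = straight up; 3.14 = lies level on the far side, raised ring on top. Starts between 0 and 0.2; end stops at 0 and 3.14. A stiff friction hinge: stays where it is left; about 1 N at the free edge moves it.
- station_3: station 3 (three alike, fixed to the worktop): aluminium plate 100 (x) x 174 (y) x 6 mm; origin under its centre, z up, x away from the robot, y left. Core seat in the left half; in the right half, at y = -46 mm, the paddle between two steel cheeks 67 mm apart (5 x 22 mm, 121 mm high) over a level rest 60 mm along x, 62 mm along y, its top 106.5 mm high.
- pivot_3 (a point): point on the hinge axis of paddle 3, at the paddle's mid-width, 110 mm above the worktop, fixed to station 3. Axes as the station: z up, y along the hinge axis (left), x level, away from the robot; the paddle points to -x at the start and to +x once flipped. Beyond 30 mm from the axis nothing lies under the paddle but the station plate.
- edge_3 (a point): middle of the rounded free edge of paddle 3, 80 mm from the hinge axis, moving with it. The paddle is a flat grey plate, 56 mm wide along the axis, 4 mm thick, centred on the axis, 84 mm from axis to end, with a bead of 8 mm diameter along the free edge; raised bar on one face, raised ring on the other; 60 g. At joint 0 its axes are those of pivot_3.
- seat_3 (a point): centre of the core's seat on station 3, on the plate's top (6 mm above the worktop), 90 mm to the +y side (left) of pivot_3.
- core_a_mid (a point): centre of the core that lies on its round side: a speckled cylinder, 86 mm diameter, 65 mm long, axis level; loose, on the seat of one of the stations (which one varies).
- core_b_mid (a point): centre of an asphalt core that stands upright on its flat end: 85 mm diameter, 78 mm tall; loose, on the seat of one of the stations (which one varies).
- core_c_mid (a point): centre of an asphalt core that stands upright on its flat end: 85 mm diameter, 78 mm tall; loose, on the seat of one of the stations (which one varies).
- caliper_mid (a point): bystander: steel caliper lying on the worktop, 225 x 74 x 8 mm; its middle.
- mallet_mid (a point): bystander: rubber mallet lying on the worktop, 221 x 75 x 52 mm; its middle.
- spare_core_mid (a point): bystander: squat core, 85 mm diameter, 38 mm tall, standing on the bare worktop; its centre.

How it is judged:
On the way:
1. the paddle of the lying core's station stands up, about half-way over its pivot (((horizontal distance between core_a_mid and seat_1 below 0.06 m and value of joint paddle_1 above 1.4 rad) or (horizontal distance between core_a_mid and seat_2 below 0.06 m and value of joint paddle_2 above 1.4 rad) or (horizontal distance between core_a_mid and seat_3 below 0.06 m and value of joint paddle_3 above 1.4 rad))), for 0.05 s.
At the end, for the whole second after the job is handed in: The paddle on the station of the lying core lies on the far side within 0.14 rad (8 degrees) of flat, at rest; the other two paddles are still on the near side (below 0.35 rad); every core and loose thing is within 20 mm of where it began (((horizontal distance between core_a_mid and seat_1 below 0.06 m and value of joint paddle_1 above 3 rad) or (not (horizontal distance between core_a_mid and seat_1 below 0.06 m) and value of joint paddle_1 below 0.35 rad)) and velocity of joint paddle_1 between -0.05 and 0.05 rad/s and ((horizontal distance between core_a_mid and seat_2 below 0.06 m and value of joint paddle_2 above 3 rad) or (not (horizontal distance between core_a_mid and seat_2 below 0.06 m) and value of joint paddle_2 below 0.35 rad)) and velocity of joint paddle_2 between -0.05 and 0.05 rad/s and ((horizontal distance between core_a_mid and seat_3 below 0.06 m and value of joint paddle_3 above 3 rad) or (not (horizontal distance between core_a_mid and seat_3 below 0.06 m) and value of joint paddle_3 below 0.35 rad)) and velocity of joint paddle_3 between -0.05 and 0.05 rad/s and distance of each of core_a_mid, core_b_mid, core_c_mid, caliper_mid, mallet_mid, spare_core_mid from where it was at the start of the episode below 0.02 m and (horizontal distance between core_a_mid and seat_1 below 0.06 m or horizontal distance between core_a_mid and seat_2 below 0.06 m or horizontal distance between core_a_mid and seat_3 below 0.06 m)); the robot touches nothing.
It fails at once if a paddle at one of the upright cores is lifted (its hinge above 0.5 rad) ((not (horizontal distance between core_a_mid and seat_1 below 0.06 m) and value of joint paddle_1 above 0.5 rad) or (not (horizontal distance between core_a_mid and seat_2 below 0.06 m) and value of joint paddle_2 above 0.5 rad) or (not (horizontal distance between core_a_mid and seat_3 below 0.06 m) and value of joint paddle_3 above 0.5 rad)).
It fails at once if a core or another loose thing on the table is lifted, carried or shoved more than 20 mm (distance of any of core_a_mid, core_b_mid, core_c_mid, caliper_mid, mallet_mid, spare_core_mid from where it was at the start of the episode above 0.02 m).
It also fails if it takes over 42 s, if anything falls off the work surface, if the arm or the gripper's body presses on something with over 40 N, if the wrist force passes 120 N, or if a joint passes its speed limit or range.

## Working session

There is one attempt and no reset: what is moved stays moved. The work goes in short steps, Python scripts to look and compute and a tool call to move; the robot and the scene stay as the last step left them, time stands still between calls to the robot, and variables do not carry over. Pictures are saved under pics/ and viewed, at most 10 in all, crops included, and the job is handed in when it is done.

Besides the shell and the picture viewer there is one more tool, called after ">>>" as a command line: name --argument value ..., lists and objects as JSON in quotes. servo_tool: Moves the arm, as the interface text tells. Its arguments: {"type":"object","properties":{"deltas":{"type":"array"},"grip_force":{"type":"number"}},"required":["deltas"]}

```bash
mkdir -p pics
cat > h.py <<'E'
import numpy as np, cv2
from bench import arm
def K(p):
    f=210/np.tan(np.radians(p["fov_y"])/2); return f
def ray(p,u,v):
    f=K(p); xd,yd=(u-p["cx"])/f,(v-p["cy"])/f; x,y=xd,yd
    for _ in range(30):
        s=1+p["k1"]*(x*x+y*y); x,y=xd/s,yd/s
    R=cv2.Rodrigues(np.array(p["rvec"],float))[0]; t=np.array(p["tvec"],float)
    d=R.T@np.array([x,y,1.]); return -R.T@t,d/np.linalg.norm(d)
def onz(p,u,v,z):
    o,d=ray(p,u,v); return o+d*(z-o[2])/d[2]
def cross(p1,a,p2,b):
    o1,d1=ray(p1,*a);o2,d2=ray(p2,*b)
    s=np.linalg.lstsq(np.c_[d1,-d2],o2-o1,rcond=None)[0]
    A,B=o1+s[0]*d1,o2+s[1]*d2; return (A+B)/2,np.linalg.norm(A-B)
def proj(p,P):
    R=cv2.Rodrigues(np.array(p["rvec"],float))[0]; c=R@np.array(P,float)+np.array(p["tvec"],float)
    x,y=c[0]/c[2],c[1]/c[2]; s=1+p["k1"]*(x*x+y*y); return K(p)*x*s+p["cx"],K(p)*y*s+p["cy"]
def snap(n,f):
    p=arm.camera_params(n); im=arm.read_camera(n)[:,:,::-1].copy(); cv2.imwrite(f"pics/{f}.png",im); return p,im
E
python3 - <<'E'
from h import *
for n in("scene","top"):
    p,_=snap(n,n+"0"); print(n,p)
    print(ray(p,280,210))
print(arm.sense())
E
```

```text
scene {'fov_y': 43.243055821121196, 'cx': 274.93893345502005, 'cy': 198.83024560263217, 'k1': -0.11869282675493711, 'rvec': array([ 1.85602985, -1.01706652,  0.58284729]), 'tvec': array([-0.22056537,  0.27428373,  0.88054029])}
(array([-0.41213315, -0.5497274 ,  0.65358848]), array([ 0.72810258,  0.47774628, -0.49155379]))
top {'fov_y': 44.5299126110107, 'cx': 275.5185118247339, 'cy': 205.276966330353, 'k1': -0.031130585492007763, 'rvec': array([ 2.04767828, -1.49019218,  0.51143307]), 'tvec': array([-0.11010124,  0.39859563,  1.24718524])}
(array([-0.41307793, -0.27165685,  1.21739105]), array([ 0.59122208,  0.19811913, -0.78179618]))
{'time': 0.1, 'joint_pos': array([ 9.59702842e-01,  3.81151226e-01,  1.29814885e+00,  2.04323816e-06,
        1.46355554e+00, -2.15302889e-01]), 'joint_vel': array([-0.0001186 , -0.00119919, -0.00291842,  0.00091115, -0.0007676 ,
       -0.00033614]), 'effort': array([ 4.37526396e-03, -4.49219584e+01, -2.31658924e+01, -1.52914454e-04,
        3.62023304e-03, -2.69826239e-05]), 'eef_pos': array([0.21192428, 0.50730133, 0.25577353]), 'eef_rot': array([ 1.96606213e-01,  9.80482329e-01, -5.77927560e-04, -2.54494908e-04]), 'ft_force': array([0.25875896, 0.46693432, 0.91509261]), 'torque': array([-0.02087937,  0.02660073,  0.05685774]), 'grasp_force': 0.0, 'finger_gap': 0.9974995025065493}
```

View pics/scene0.png

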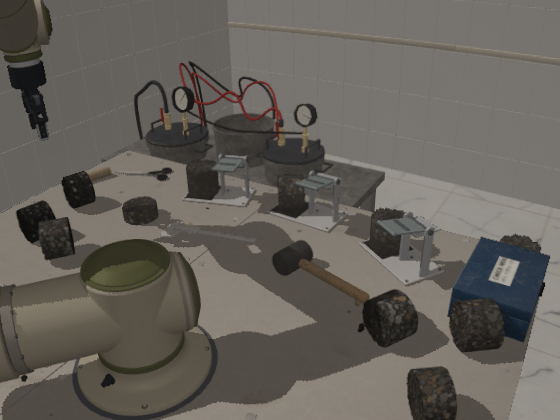

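View pics/top0.png

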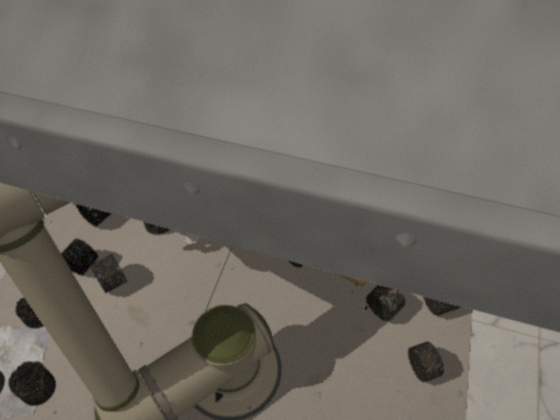

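The scene view shows three stations, at about (220,180), (310,200) and (405,240), with a core to the left of each paddle. The top view is blocked by an overhead hood. I'll enlarge the stations next.

Run:
```python
from h import *
im=cv2.imread("pics/scene0.png")[140:290,175:455]
cv2.imwrite("pics/crop1.png",cv2.resize(im,None,fx=2.85,fy=2.85,interpolation=cv2.INTER_CUBIC)[:600,:800])
```

```text
(no output)
```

View pics/crop1.png

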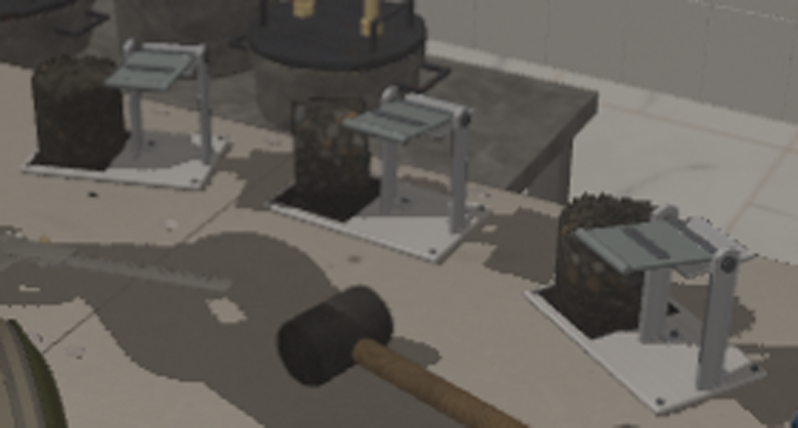

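The middle core at crop (330,150) looks lying: it is narrow, with straight sides. The paddles are at crop (150,68), (405,118) and (650,243). Next I'll get rough station poses from the plate corners.

Run:
```python
from h import *
p=arm.camera_params("scene")
for n,c in dict(L=[(25,168),(203,187),(230,145)],M=[(270,207),(438,258),(487,210)],R=[(527,293),(657,410),(763,372)]).items():
    q=[onz(p,u/2.857+175,v/2.857+140,.006) for u,v in c]
    a=q[1]-q[0]; b=q[2]-q[1]
    yaw=np.degrees(np.arctan2(-a[1],-a[0]))-90
    ctr=(q[0]+q[2])/2
    print(n,np.round(q,3)[:,:2].tolist(),"len",np.linalg.norm(a),np.linalg.norm(b),"yaw",yaw,"yawb",np.degrees(np.arctan2(b[1],b[0])),"ctr",ctr)
w=arm.camera_params("wrist"); print(w, ray(w,280,210))
for q in([.55,.1,.1],[.6,-.1,.1]): print(proj(w,q))
```

```text
L [[0.467, 0.327], [0.522, 0.166], [0.601, 0.192]] len 0.17038967499554708 0.08296148514610488 yaw 19.04248385857464 yawb 18.32592654595602 ctr [0.53379574 0.25946991 0.006     ]
M [[0.523, 0.095], [0.525, -0.068], [0.615, -0.067]] len 0.16340850141425042 0.09089613245455481 yaw 0.43213901525680853 yawb 0.727182513773543 ctr [0.56937471 0.01404305 0.006     ]
R [[0.515, -0.152], [0.425, -0.295], [0.507, -0.345]] len 0.16792793288302726 0.09595034295864144 yaw -32.07922769582496 yawb -31.279995445505204 ctr [ 0.51098242 -0.24852333  0.006     ]
{'fov_y': 71.16688705994606, 'cx': 282.28798457014074, 'cy': 207.95756370493564, 'k1': -0.04417651416615314, 'rvec': array([-2.3981556 , -1.59702084, -0.24322803]), 'tvec': array([-0.54918389, -0.03743913,  0.37882151])} (array([0.1408546 , 0.53606497, 0.37323546]), array([ 0.27716636, -0.1235395 , -0.95284668]))
(np.float64(122.92914440384664), np.float64(494.33892483816396))
(np.float64(46.44970522512759), np.float64(528.6727507003677))
```

>>> servo_tool --deltas '[{"fingers": 255, "dx": 0.3, "dy": -1, "dz": 0, "twist": 0.25}, {"fingers": 255, "dx": 0.3, "dy": -1, "dz": 0, "twist": 0.25}, {"fingers": 255, "dx": 0.3, "dy": -1, "dz": 0, "twist": 0.25}, {"fingers": 255, "dx": 0.3, "dy": -1, "dz": 0, "twist": 0.25}, {"fingers": 255, "dx": 0.3, "dy": -1, "dz": 0, "twist": 0.25}, {"fingers": 255, "dx": 0.3, "dy": -1, "dz": 0, "twist": 0.25}, {"fingers": 255, "dx": 0.3, "dy": -1, "dz": 0, "twist": 0.25}, {"fingers": 255, "dx": 0.3, "dy": -1, "dz": 0, "twist": 0.25}, {"fingers": 255, "dx": 0.3, "dy": -1, "dz": 0, "twist": 0.25}, {"fingers": 255, "dx": 0.3, "dy": -1, "dz": 0, "twist": 0.25}, {"fingers": 255, "dx": 0.3, "dy": -1, "dz": 0, "twist": 0.25}, {"fingers": 255, "dx": 0.3, "dy": -1, "dz": 0, "twist": 0.25}, {"fingers": 255, "dx": 0.3, "dy": -1, "dz": 0, "twist": 0.25}, {"fingers": 255, "dx": 0.3, "dy": -1, "dz": 0, "twist": 0.25}, {"fingers": 255, "dx": 0.3, "dy": -1, "dz": 0, "twist": 0.25}, {"fingers": 255, "dx": 0.3, "dy": -1, "dz": 0, "twist": 0.25}, {"fingers": 255, "dx": 0.3, "dy": -1, "dz": 0, "twist": 0.25}, {"fingers": 255, "dx": 0.3, "dy": -1, "dz": 0, "twist": 0.25}, {"fingers": 255, "dx": 0.3, "dy": -1, "dz": 0, "twist": 0}, {"fingers": 255, "dx": 0.3, "dy": -1, "dz": 0, "twist": 0}]'

```text
time: 2.1
eef_pos: [0.332, 0.1066, 0.2562]
eef_rot: [0.002, 1.0, 0.0, -0.0]
ft_force: [0.1, 0.6, -0.3]
finger_gap: 0.003
grasp_force: 0.0
```

>>> servo_tool --deltas '[{"fingers": 255, "dx": 0.3, "dy": -1, "dz": 0, "twist": 0}, {"fingers": 255, "dx": 0.3, "dy": -1, "dz": 0, "twist": 0}, {"fingers": 255, "dx": 0.3, "dy": -1, "dz": 0, "twist": 0}, {"fingers": 255, "dx": 0.3, "dy": -1, "dz": 0, "twist": 0}, {"fingers": 255, "dx": 0, "dy": -1, "dz": 0, "twist": 0}, {"fingers": 255, "dx": 0, "dy": -0.5, "dz": 0, "twist": 0}, {"fingers": 255, "dx": 0, "dy": 0, "dz": 0, "twist": 0}, {"fingers": 255, "dx": 0, "dy": 0, "dz": 0, "twist": 0}]'

```text
time: 2.9
eef_pos: [0.3559, -0.0021, 0.2563]
eef_rot: [0.002, 1.0, 0.0, -0.0]
ft_force: [0.7, -0.3, -0.4]
finger_gap: 0.001
grasp_force: 0.0
```

Run:
```python
from h import *
p,_=snap("wrist","w1"); np.save("w1.npy",p,allow_pickle=True)
print(arm.sense()["eef_pos"], ray(p,280,210)); print([np.round(proj(p,q)) for q in([.489,-.032,.115],[.569,-.032,.11])])
```

```text
[ 0.35586731 -0.00194613  0.25629488] (array([ 0.27883877, -0.00263006,  0.37370883]), array([ 0.30419701, -0.00628859, -0.95258839]))
[array([255., 324.]), array([257., 378.])]
```

View pics/w1.png

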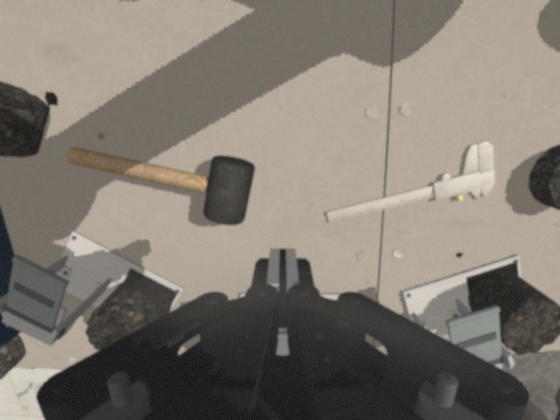

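The wrist view looks back towards the robot and shows the mallet (215,185), the caliper (420,200), and the right and left stations. The gripper hides the middle station. Before moving forward I'll bound where the hood and the rear bench are.

Run:
```python
from h import *
t=arm.camera_params("top"); s=arm.camera_params("scene")
for uv in((20,190),(200,225),(280,245),(400,275)):
    for z in(.5,.7,.9):
        P=onz(t,*uv,z); print(uv,z,P.round(2),np.round(proj(s,P)))
# pot/bench edge candidates in scene
for n,uv in dict(corner=(384,178),benchfront=(310,208-25),potbot=(292,180)).items():
    print(n,[onz(s,*uv,z).round(2).tolist() for z in(0,.05,.1,.15)])
```

```text
(20, 190) 0.5 [0.03 0.39 0.5 ] [-41.  40.]
(20, 190) 0.7 [-0.1   0.21  0.7 ] [-94. -86.]
(20, 190) 0.9 [-0.22  0.02  0.9 ] [-103. -239.]
(200, 225) 0.5 [0.06 0.03 0.5 ] [106.  53.]
(200, 225) 0.7 [-0.08 -0.05  0.7 ] [  32. -113.]
(200, 225) 0.9 [-0.21 -0.14  0.9 ] [ -12. -286.]
(280, 245) 0.5 [ 0.06 -0.11  0.5 ] [188.  64.]
(280, 245) 0.7 [-0.07 -0.16  0.7 ] [ 105. -126.]
(280, 245) 0.9 [-0.21 -0.2   0.9 ] [  45. -287.]
(400, 275) 0.5 [ 0.06 -0.32  0.5 ] [341.  87.]
(400, 275) 0.7 [-0.07 -0.3   0.7 ] [ 246. -145.]
(400, 275) 0.9 [-0.2  -0.29  0.9 ] [ 153. -220.]
corner [[0.86, -0.07, 0.0], [0.76, -0.1, 0.05], [0.67, -0.14, 0.1], [0.57, -0.18, 0.15]]
benchfront [[0.73, 0.1, 0.0], [0.64, 0.05, 0.05], [0.55, -0.0, 0.1], [0.46, -0.05, 0.15]]
potbot [[0.72, 0.15, 0.0], [0.63, 0.1, 0.05], [0.54, 0.04, 0.1], [0.46, -0.01, 0.15]]
```

>>> servo_tool --deltas '[{"fingers": 255, "dx": 1, "dy": 0, "dz": 0.2, "twist": 0}, {"fingers": 255, "dx": 1, "dy": 0, "dz": 0.2, "twist": 0}, {"fingers": 255, "dx": 1, "dy": 0, "dz": 0.2, "twist": 0}, {"fingers": 255, "dx": 1, "dy": 0, "dz": 0.2, "twist": 0}, {"fingers": 255, "dx": 1, "dy": 0, "dz": 0.2, "twist": 0}, {"fingers": 255, "dx": 1, "dy": 0, "dz": 0.2, "twist": 0}, {"fingers": 255, "dx": 1, "dy": 0, "dz": 0.2, "twist": 0}, {"fingers": 255, "dx": 1, "dy": 0, "dz": 0.2, "twist": 0}, {"fingers": 255, "dx": 1, "dy": 0, "dz": 0.2, "twist": 0}, {"fingers": 255, "dx": 0, "dy": 0, "dz": 0, "twist": 0}, {"fingers": 255, "dx": 0, "dy": 0, "dz": 0, "twist": 0}]'

```text
time: 4.05
eef_pos: [0.5356, -0.0017, 0.2919]
eef_rot: [0.001, 1.0, 0.0, -0.001]
ft_force: [-0.5, -1.0, -0.6]
finger_gap: 0.003
grasp_force: 0.0
```

Run:
```python
from h import *
p,_=snap("wrist","w2"); np.save("w2.npy",p,allow_pickle=True)
print(arm.sense()["eef_pos"], [np.round(proj(p,q)) for q in([.489,-.032,.115],[.569,-.032,.11])])
```

```text
[ 0.53530764 -0.00183157  0.29203372] [array([252., 149.]), array([254., 223.])]
```

View pics/w2.png

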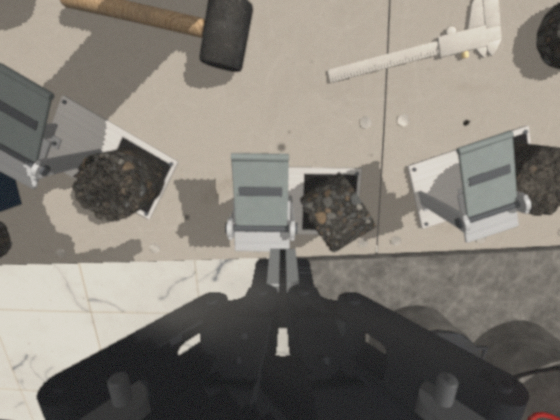

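>>> servo_tool --deltas '[{"fingers": 255, "dx": 0, "dy": -1, "dz": 0, "twist": 0}, {"fingers": 255, "dx": 0, "dy": -1, "dz": 0, "twist": 0}, {"fingers": 255, "dx": 0, "dy": -1, "dz": 0, "twist": 0}, {"fingers": 255, "dx": 0, "dy": -1, "dz": 0, "twist": 0}, {"fingers": 255, "dx": 0, "dy": -1, "dz": 0, "twist": 0}, {"fingers": 255, "dx": 0, "dy": 0, "dz": 0, "twist": 0}, {"fingers": 255, "dx": 0, "dy": 0, "dz": 0, "twist": 0}]'

```text
time: 4.8
eef_pos: [0.5355, -0.1021, 0.2924]
eef_rot: [0.002, 1.0, 0.0, -0.0]
ft_force: [0.6, -0.4, -0.6]
finger_gap: -0.002
grasp_force: 0.0
```

Run:
```python
from h import *
p,_=snap("wrist","w3"); np.save("w3.npy",p,allow_pickle=True)
print(arm.sense()["eef_pos"])
```

```text
[ 0.53557254 -0.10170173  0.29244267]
```

View pics/w3.png

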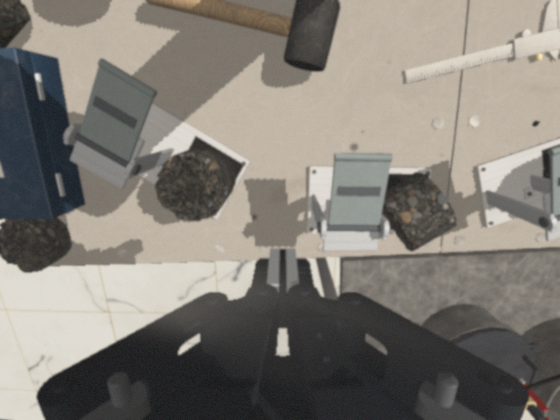

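Both views confirm the middle core is lying: it is a rectangle at w2 (337,212), while the other two are round. Its paddle's free edge runs from about (232,155) to (288,154) in w2 and (333,154) to (391,153) in w3. Next I'll triangulate the edge and hinge.

Run:
```python
from h import *
P=[np.load(f"w{i}.npy",allow_pickle=True).item() for i in(2,3)]
boxes=[(215,140,300,215),(318,140,402,215)]; E=[]
for i,(p,b) in enumerate(zip(P,boxes)):
    im=cv2.imread(f"pics/w{i+2}.png")[b[1]:b[3],b[0]:b[2]].astype(int)
    m=((im[:,:,1]>im[:,:,2]+2)&(im.sum(2)>150)).astype(np.uint8)
    m=cv2.morphologyEx(m,cv2.MORPH_OPEN,np.ones((3,3),np.uint8))
    c=max(cv2.findContours(m,0,2)[0],key=cv2.contourArea)[:,0]
    c=cv2.approxPolyDP(c,4,True)[:,0]+[b[0],b[1]]
    print(c.tolist())
    l=c[np.argmin(c.sum(1))]; r=c[np.argmax(c[:,0]-c[:,1])]; E.append((l,r)); print(l,r)
for k in(0,1): print("edge",cross(P[0],E[0][k],P[1],E[1][k]))
for a,b in(((229,229),(323,227)),((293,229),(386,228))): print("boss",cross(P[0],a,P[1],b), onz(P[0],*a,.11),onz(P[1],*b,.11))
# rear wall line beyond the table
print("bench edge z0",onz(P[0],400,252,0),onz(P[0],150,263,0))
```

```text
[[232, 154], [236, 214], [286, 214], [287, 155]]
[232 154] [287 155]
[[336, 154], [330, 214], [380, 214], [391, 155]]
[336 154] [391 155]
edge (array([ 0.49279465, -0.0500729 ,  0.12475444]), np.float64(0.00032710256160009))
edge (array([0.49356155, 0.00284715, 0.12690039]), np.float64(0.00011668216963681171))
boss (array([ 0.57205496, -0.05864825,  0.11708073]), np.float64(0.0016327285359901012)) [ 0.57569854 -0.0600582   0.11      ] [ 0.57390724 -0.05764409  0.11      ]
boss (array([0.57329418, 0.00969014, 0.11611696]), np.float64(0.00032520315497716563)) [0.57586269 0.00994335 0.11      ] [0.57550809 0.01200458 0.11      ]
bench edge z0 [0.65777647 0.18049674 0.        ] [ 6.75711915e-01 -2.08966358e-01  5.55111512e-17]
```

>>> servo_tool --deltas '[{"fingers": 255, "dx": -0.95, "dy": 1, "dz": 0, "twist": 0}, {"fingers": 255, "dx": -0.95, "dy": 1, "dz": 0, "twist": 0}, {"fingers": 255, "dx": -0.95, "dy": 1, "dz": 0, "twist": 0}, {"fingers": 255, "dx": -0.95, "dy": 0.9, "dz": 0, "twist": 0}, {"fingers": 255, "dx": 0, "dy": 0, "dz": -1, "twist": 0}, {"fingers": 255, "dx": 0, "dy": 0, "dz": -1, "twist": 0}, {"fingers": 255, "dx": 0, "dy": 0, "dz": -1, "twist": 0}, {"fingers": 255, "dx": 0, "dy": 0, "dz": -1, "twist": 0}, {"fingers": 255, "dx": 0, "dy": 0, "dz": -1, "twist": 0}, {"fingers": 255, "dx": 0, "dy": 0, "dz": -1, "twist": 0}, {"fingers": 255, "dx": 0, "dy": 0, "dz": -1, "twist": 0}, {"fingers": 255, "dx": 0, "dy": 0, "dz": -1, "twist": 0}, {"fingers": 255, "dx": 0, "dy": 0, "dz": -0.4, "twist": 0}, {"fingers": 255, "dx": 0, "dy": 0, "dz": 0, "twist": 0}, {"fingers": 255, "dx": 0, "dy": 0, "dz": 0, "twist": 0}, {"fingers": 255, "dx": 0, "dy": 0, "dz": 0, "twist": 0}]'

```text
time: 6.45
eef_pos: [0.4604, -0.0245, 0.1252]
eef_rot: [0.001, 1.0, -0.0, 0.001]
ft_force: [-0.4, -0.6, -0.1]
finger_gap: 0.002
grasp_force: 0.0
```

>>> servo_tool --deltas '[{"fingers": 255, "dx": 0.3, "dy": 0, "dz": 0, "twist": 0}, {"fingers": 255, "dx": 0.3, "dy": 0, "dz": 0, "twist": 0}, {"fingers": 255, "dx": 0.15, "dy": 0, "dz": 0, "twist": 0}, {"fingers": 255, "dx": 0, "dy": 0, "dz": 0, "twist": 0}]'

```text
time: 6.85
eef_pos: [0.4756, -0.0246, 0.1243]
eef_rot: [0.002, 1.0, -0.0, 0.0]
ft_force: [0.5, -0.7, 0.3]
finger_gap: 0.0
grasp_force: 0.0
```

>>> servo_tool --deltas '[{"fingers": 255, "dx": 0.1, "dy": 0, "dz": 0, "twist": 0}, {"fingers": 255, "dx": 0.1, "dy": 0, "dz": 0, "twist": 0}, {"fingers": 255, "dx": 0, "dy": 0, "dz": 0, "twist": 0}]'

```text
time: 7.15
eef_pos: [0.4793, -0.0246, 0.1243]
eef_rot: [0.002, 1.0, -0.0, 0.0]
ft_force: [-0.1, -0.3, -0.1]
finger_gap: -0.005
grasp_force: 0.0
```

>>> servo_tool --deltas '[{"fingers": 255, "dx": 0.1, "dy": 0, "dz": 0, "twist": 0}, {"fingers": 255, "dx": 0, "dy": 0, "dz": 0, "twist": 0}]'

```text
time: 7.35
eef_pos: [0.4812, -0.0246, 0.1243]
eef_rot: [0.002, 1.0, -0.0, 0.0]
ft_force: [0.2, -0.0, 0.2]
finger_gap: 0.0
grasp_force: 0.0
```

>>> servo_tool --deltas '[{"fingers": 255, "dx": 0.1, "dy": 0, "dz": 0, "twist": 0}, {"fingers": 255, "dx": 0, "dy": 0, "dz": 0, "twist": 0}]'

```text
time: 7.55
eef_pos: [0.4818, -0.0244, 0.1239]
eef_rot: [0.001, 1.0, 0.0, -0.002]
ft_force: [-5.6, -1.6, 1.1]
finger_gap: -0.002
grasp_force: 2.8
```

>>> servo_tool --deltas '[{"fingers": 255, "dx": 0.1, "dy": 0, "dz": 0, "twist": 0}, {"fingers": 255, "dx": 0, "dy": 0, "dz": 0, "twist": 0}]'

```text
time: 7.75
eef_pos: [0.4819, -0.0243, 0.1233]
eef_rot: [0.001, 1.0, 0.0, -0.004]
ft_force: [-12.9, -2.5, 2.3]
finger_gap: -0.001
grasp_force: 6.6
```

>>> servo_tool --deltas '[{"fingers": 255, "dx": 0.04, "dy": 0, "dz": 0.25, "twist": 0}, {"fingers": 255, "dx": 0.06, "dy": 0, "dz": 0.25, "twist": 0}, {"fingers": 255, "dx": 0, "dy": 0, "dz": 0, "twist": 0}]'

```text
time: 8.05
eef_pos: [0.4843, -0.0244, 0.134]
eef_rot: [0.001, 1.0, 0.0, -0.004]
ft_force: [-13.7, -1.8, 3.5]
finger_gap: 0.001
grasp_force: 6.6
```

>>> servo_tool --deltas '[{"fingers": 255, "dx": 0.085, "dy": 0, "dz": 0.29, "twist": 0}, {"fingers": 255, "dx": 0.105, "dy": 0, "dz": 0.28, "twist": 0}, {"fingers": 255, "dx": 0.13, "dy": 0, "dz": 0.27, "twist": 0}, {"fingers": 255, "dx": 0.15, "dy": 0, "dz": 0.26, "twist": 0}, {"fingers": 255, "dx": 0, "dy": 0, "dz": 0, "twist": 0}]'

```text
time: 8.55
eef_pos: [0.4946, -0.0246, 0.1568]
eef_rot: [0.001, 1.0, -0.0, -0.002]
ft_force: [-12.8, -1.6, 8.7]
finger_gap: 0.002
grasp_force: 6.3
```

Run:
```python
from h import *
p,im=snap("scene","s2")
cv2.imwrite("pics/crop2.png",cv2.resize(im[110:270,180:440],None,fx=3,fy=3,interpolation=cv2.INTER_CUBIC))
```

```text
(no output)
```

View pics/crop2.png

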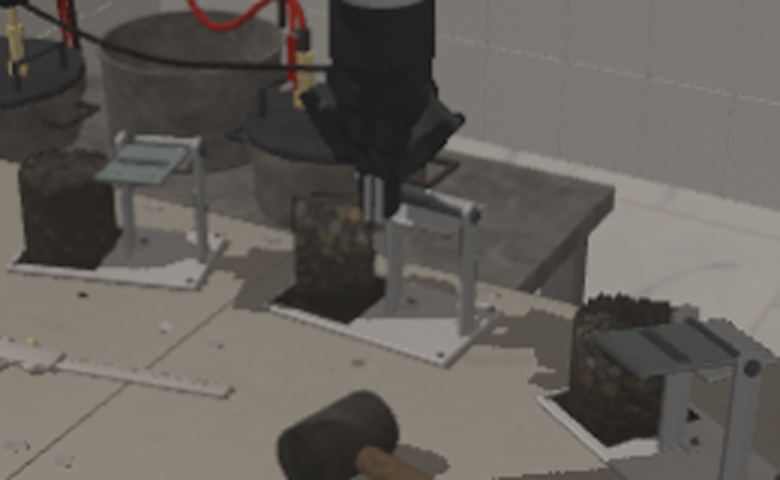

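The paddle edge is now up at crop (395,190), about 0.55 rad, and nothing else has moved. I'll keep going along the arc.

>>> servo_tool --deltas '[{"fingers": 255, "dx": 0.25, "dy": 0, "dz": 0.25, "twist": 0}, {"fingers": 255, "dx": 0.35, "dy": 0, "dz": 0.25, "twist": 0}, {"fingers": 255, "dx": 0.4, "dy": 0, "dz": 0.25, "twist": 0}, {"fingers": 255, "dx": 0.5, "dy": 0, "dz": 0.2, "twist": 0}, {"fingers": 255, "dx": 0, "dy": 0, "dz": 0, "twist": 0}]'

```text
time: 9.1
eef_pos: [0.5273, -0.0247, 0.1758]
eef_rot: [0.002, 1.0, -0.0, 0.001]
ft_force: [-0.5, -0.2, -0.1]
finger_gap: -0.006
grasp_force: 0.0
```

>>> servo_tool --deltas '[{"fingers": 255, "dx": 0.5, "dy": 0, "dz": 0.1, "twist": 0}, {"fingers": 255, "dx": 0.5, "dy": 0, "dz": 0.1, "twist": 0}, {"fingers": 255, "dx": 0.5, "dy": 0, "dz": 0, "twist": 0}, {"fingers": 255, "dx": 0, "dy": 0, "dz": 0, "twist": 0}]'

```text
time: 9.5
eef_pos: [0.5571, -0.0246, 0.1789]
eef_rot: [0.001, 1.0, 0.0, 0.0]
ft_force: [0.0, 0.7, -0.5]
finger_gap: -0.004
grasp_force: 0.0
```

Run:
```python
from h import *
s=arm.camera_params("scene"); w=np.load("w3.npy",allow_pickle=True).item()
print("bench corner",cross(w,(341,258),s,(384,178)), onz(w,341,258,0))
for z in(0,.05,.1,.15): print(z,onz(w,425,325,z).round(3),onz(w,480,308,z).round(3))
print("handle scene",[onz(s,180+458/3,110+162/3,z).round(3).tolist() for z in(.05,.1,.15)])
```

```text
bench corner (array([ 0.63019383, -0.09090442,  0.11019263]), np.float64(0.11635329244566506)) [ 0.6678649  -0.01116451  0.        ]
0 [0.797 0.141 0.   ] [0.765 0.232 0.   ]
0.05 [0.755 0.111 0.05 ] [0.727 0.191 0.05 ]
0.1 [0.714 0.082 0.1  ] [0.69 0.15 0.1 ]
0.15 [0.673 0.052 0.15 ] [0.653 0.109 0.15 ]
handle scene [[0.772, 0.052, 0.05], [0.674, 0.002, 0.1], [0.576, -0.048, 0.15]]
```

>>> servo_tool --deltas '[{"fingers": 255, "dx": 0.5, "dy": 0, "dz": -0.1, "twist": 0}, {"fingers": 255, "dx": 0.5, "dy": 0, "dz": -0.1, "twist": 0}, {"fingers": 255, "dx": 0.5, "dy": 0, "dz": -0.1, "twist": 0}, {"fingers": 255, "dx": 0.5, "dy": 0, "dz": -0.15, "twist": 0}, {"fingers": 255, "dx": 0, "dy": 0, "dz": 0, "twist": 0}]'

```text
time: 10.0
eef_pos: [0.5975, -0.0246, 0.1695]
eef_rot: [0.001, 1.0, 0.0, -0.0]
ft_force: [0.8, -0.2, 1.3]
finger_gap: 0.001
grasp_force: 0.0
```

Run:
```python
from h import *
p,im=snap("scene","s3")
cv2.imwrite("pics/crop3.png",cv2.resize(im[110:270,180:440],None,fx=3,fy=3,interpolation=cv2.INTER_CUBIC))
```

```text
(no output)
```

View pics/crop3.png

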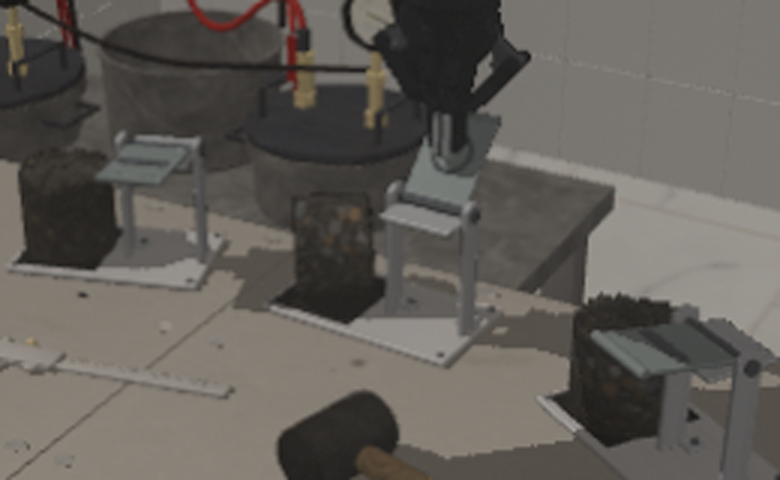

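The paddle is past vertical, with the ring face showing at crop (455,160) behind the fingertips. Next I'll bring it down the far side.

>>> servo_tool --deltas '[{"fingers": 255, "dx": 0.3, "dy": -0.1, "dz": -0.2, "twist": 0}, {"fingers": 255, "dx": 0.3, "dy": -0.1, "dz": -0.22, "twist": 0}, {"fingers": 255, "dx": 0.25, "dy": -0.1, "dz": -0.22, "twist": 0}, {"fingers": 255, "dx": 0.25, "dy": 0, "dz": -0.25, "twist": 0}, {"fingers": 255, "dx": 0.2, "dy": 0, "dz": -0.25, "twist": 0}, {"fingers": 255, "dx": 0.2, "dy": 0, "dz": -0.15, "twist": 0}, {"fingers": 255, "dx": 0, "dy": 0, "dz": 0, "twist": 0}]'

```text
time: 10.75
eef_pos: [0.6267, -0.0305, 0.1438]
eef_rot: [0.002, 1.0, 0.0, -0.0]
ft_force: [0.1, -0.6, 0.3]
finger_gap: -0.001
grasp_force: 0.0
```

>>> servo_tool --deltas '[{"fingers": 255, "dx": 0.1, "dy": 0, "dz": -0.1, "twist": 0}, {"fingers": 255, "dx": 0.1, "dy": 0, "dz": -0.1, "twist": 0}, {"fingers": 255, "dx": 0, "dy": 0, "dz": 0, "twist": 0}]'

```text
time: 11.05
eef_pos: [0.6306, -0.0305, 0.1404]
eef_rot: [0.002, 1.0, 0.0, 0.0]
ft_force: [0.4, -0.5, 0.4]
finger_gap: 0.001
grasp_force: 0.0
```

>>> servo_tool --deltas '[{"fingers": 255, "dx": 0, "dy": 0, "dz": -0.1, "twist": 0}, {"fingers": 255, "dx": 0, "dy": 0, "dz": 0, "twist": 0}]'

```text
time: 11.25
eef_pos: [0.6303, -0.0305, 0.1384]
eef_rot: [0.002, 1.0, 0.0, -0.0]
ft_force: [0.2, -0.0, 0.3]
finger_gap: 0.001
grasp_force: 0.0
```

>>> servo_tool --deltas '[{"fingers": 255, "dx": 0, "dy": 0, "dz": -0.1, "twist": 0}, {"fingers": 255, "dx": 0, "dy": 0, "dz": 0, "twist": 0}]'

```text
time: 11.45
eef_pos: [0.6305, -0.0305, 0.137]
eef_rot: [0.002, 1.0, -0.0, 0.0]
ft_force: [-1.7, 0.1, 3.8]
finger_gap: -0.0
grasp_force: 1.9
```

>>> servo_tool --deltas '[{"fingers": 255, "dx": 0, "dy": 0, "dz": -0.1, "twist": 0}, {"fingers": 255, "dx": 0, "dy": 0, "dz": 0, "twist": 0}]'

```text
time: 11.65
eef_pos: [0.6305, -0.0306, 0.1368]
eef_rot: [0.001, 1.0, -0.0, 0.001]
ft_force: [-5.9, 0.9, 15.4]
finger_gap: 0.0
grasp_force: 8.0
```

Firm stop at 15 N with the tips at z ≈ 0.112, which matches the paddle lying flat. Now I'll retreat straight up and check.

>>> servo_tool --deltas '[{"fingers": 255, "dx": 0, "dy": 0, "dz": 0.2, "twist": 0}, {"fingers": 255, "dx": 0, "dy": 0, "dz": 1, "twist": 0}, {"fingers": 255, "dx": 0, "dy": 0, "dz": 1, "twist": 0}, {"fingers": 255, "dx": 0, "dy": 0, "dz": 1, "twist": 0}, {"fingers": 255, "dx": 0, "dy": 0, "dz": 1, "twist": 0}, {"fingers": 255, "dx": 0, "dy": 0, "dz": 1, "twist": 0}, {"fingers": 255, "dx": -0.5, "dy": 0, "dz": 1, "twist": 0}, {"fingers": 255, "dx": -1, "dy": 0, "dz": 0.5, "twist": 0}, {"fingers": 255, "dx": -1, "dy": 0, "dz": 0, "twist": 0}, {"fingers": 255, "dx": 0, "dy": 0, "dz": 0, "twist": 0}, {"fingers": 255, "dx": 0, "dy": 0, "dz": 0, "twist": 0}]'

```text
time: 12.75
eef_pos: [0.5807, -0.0306, 0.2685]
eef_rot: [0.002, 1.0, 0.0, 0.0]
ft_force: [0.6, -0.4, -0.7]
finger_gap: 0.0
grasp_force: 0.0
```

Run:
```python
from h import *
p,im=snap("scene","s4")
cv2.imwrite("pics/crop4.png",cv2.resize(im[110:270,180:440],None,fx=3,fy=3,interpolation=cv2.INTER_CUBIC))
for th in(0,.15,.4): print(th,[((np.array(proj(p,[.575+.08*np.cos(th),y,.11+.08*np.sin(th)]))-[180,110])*3).round() for y in(.004,-.052)])
```

```text
0 [array([446., 159.]), array([507., 173.])]
0.15 [array([446., 146.]), array([507., 160.])]
0.4 [array([443., 126.]), array([505., 141.])]
```

View pics/crop4.png

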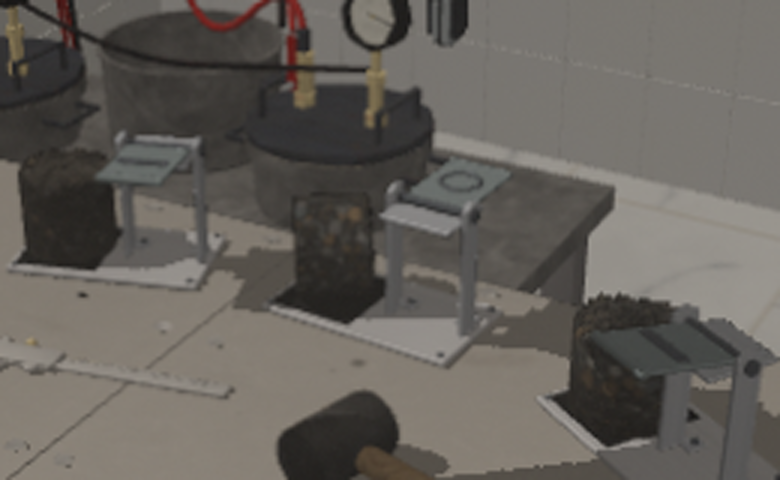

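The paddle lies flat on the far side with the ring on top at (462,181). Its free-edge corners, at about (448,159) and (510,175), match the prediction for flat. All the other objects are where they were.

```bash
python3 -c "
from bench import arm
print(arm.job_done())"
```

```text
the job is handed in; nothing more can be done
None
```

I pushed the middle station's paddle (the one beside the lying core) over its pivot and pressed it flat with the ring on top; the last picture shows nothing else moved, and the job is handed in at about 13 s with no verdict shown.

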